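Screw the finishing handle into a lacquered mallet head without cross-threading

ROBOT

A 6-joint arm with a two-finger parallel gripper is mounted at the origin on the work surface. World frame = base frame: x ahead of the robot, y to its left, z up, the work surface at z = 0. Lengths are in m, angles in rad, forces in N, time in s.
With the tool pointing down it reaches from about 0.35 to 0.975 m from the base axis. Payload 4.9 kg.
Tool frame: the origin (TCP) lies midway between the tips of the shut fingers; the grasp point (between the pads) lies 19 mm behind it (manip.hold_point_z is the distance from the TCP to the grasp point, in m); z points along the fingers, y is the line along which they close (so a half turn about z gives the same grasp; the last joint's range is limited). The gripper opens to 85 mm and grips with 20 to 120 N. Pads are 22 mm wide; open, the fingers measure 114 mm over their backs; the gripper's body (76 mm by 85 mm) begins 54 mm behind the grasp point. The pads swing forward as they close: fully open they stand 13 mm farther back than shut.
Start: joints at [-1.393, 0.053, 1.613, -0, 1.476, -0.119], TCP at [0.183, -0.598, 0.231] pointing down, gripper open.
Joint ranges: [-3.01, 3.01], [-1.01, 2.22], [0.06, 2.58], [-1.02, 4.17], [0.09, 2.62], [-3.14, 3.14]. Speed limits (rad/s): [2.57, 2.57, 3.14, 3.14, 3.14, 3.14].

INTERFACE

Orientations are given as a unit quaternion [w, x, y, z].
In Python, from plant import manip gives the robot as it stands. The module is installed in compiled form; this text tells all that it offers.
- The arm moves only by the shell command python3 -m jog 'ROWS' [OPENING]. ROWS is JSON, one flat list of numbers, 6 for each row, row after row: the shift along the tool's x, y, z in units of 0.1 m (1.0 is 0.1 m), then the turn, a rotation vector about the tool's x, y, z in units of 180 degrees (1.0 is 180 degrees). A call has 1 to 8 rows; each row is the pose to reach, as a shift and turn from the pose commanded when the call began, along the tool's axes at that moment, turning the shorter way round; what a row does not reach only later rows make up. A row lasts 1/8 s, in which the tool goes at most 62.5 mm and 10.7 degrees, less where a joint would pass 70% of its speed; a pose out of reach is approached as far as the arm can. A call with a number of a shift or a turn outside -1 to 1 is refused whole. A call with a gripper value outside its range is refused whole. OPENING is the finger opening in mm, from 0 to 85.4, set as the call begins (- or left out, the last holds). The fingers move at their own pace and stop on an object; the grip force is fixed at half the most. Time passes only in rows, so rows that repeat a pose let the fingers close. It gives the time, the measured TCP pose, the force, the opening and the grip force at its end, in the units of the state.
- manip.state(): the state, without advancing time (a new reading comes with each control period).
- manip.grab_frame(name): name is "side" or "top"; returns a dict with "img" (400x640x3 uint8, blue, green, red), "z_map" (400x640 float32, m along the optical axis (not along the pixel's ray), 0 where there is no reading), "fx", "fy", "cx", "cy" (pixels), "distortion" ([k1, k2, p1, p2, k3] as OpenCV has them; the pictures are not rectified), "xyz" and "attitude" of the camera in the world. Camera axes: x right, y up, looking along -z (the intrinsics and any distortion apply to the point x, -y, -z); pixel columns grow to the right and rows downward; lengths in m; the calibration is good to about 2 mm. A picture is of the moment at which its call begins.
- manip.job_done(): hands the job in; it is judged then, once.
The state is a dict: "time": time; "joint_pos": joint angles; "joint_vel": joint speeds; "joint_efforts": joint torques, N m; "tool_pos": TCP position; "tool_rot": TCP orientation; "contact_force": force on the tool from outside, world axes, zero at the start; "ft_torque": the same for the moment, N m; "gripper_width": opening from 0.0 (shut) to 1.0 (fully open); "grasp_force": force on a finger pad.
Only numpy, scipy, OpenCV 4.12 (cv2) and the standard library are available. Lean on these libraries where they do the work, as an engineer would, in place of code of your own. Each camera call takes 0.05 s, during which the arm holds its last target. There are 200 camera calls.

TASK

The lacquered mallet head on the turntable is to be carried by its finishing handle: lift the handle out of its rest, ease your grip so that it swings plumb, grip it again and stand it in the brass ferrule in the top of the head. Turn it slowly backward there (anticlockwise from above) until it climbs and drops a step into the thread starts, let go of it so that it settles, then take it again and screw it forward (clockwise), regripping as needed, until its shoulder is fully home on the ferrule rim, and leave it standing there. Keep the hand off the head and turntable, do not drag them round, and leave the other things where they are.

Things in the scene. Friction and masses are not known exactly. Their poses are not given: they have to be found in the camera images.
- ball (a point): centre of the wooden ball end, 36 mm in diameter, of the finishing handle: the place to grasp it. x runs along the handle from foot to ball (up when it stands); z is square to it, up while it lies in its rest, on the side of a small red mark on the shoulder and of one thread rib's beginning. At first the handle lies level, axis 46 mm above the bench, the ball clear of the V blocks, over a 10 mm thick board.
- handle: the loose finishing handle: turned hickory, 157 mm long, about 0.36 kg, with brass shoulder and screw foot; same origin and axes as ball. It balances 95 mm from the ball centre. A hard grip (some 40 N) on the ball lifts it level; eased to a few newtons it turns about the pads and hangs, 5 to 15 degrees of lean may remain from friction (tilt the hand to take it out).
- shoulder (a point): on the handle's axis at the underside of its brass shoulder (a disc 49 mm in diameter, 9 mm thick), 110 mm from the ball centre; axes as ball. Below the shoulder is the screw foot, 29.5 mm long.
- foot (a point): centre of the flat end of the screw foot, 139.5 mm from the ball centre; axes as ball. Core 29.6 mm in diameter; three equal right-hand ribs begin 120 degrees apart, 8.8 mm above this end, 3 mm thick, 8 mm from rib to rib (24 mm a turn), 40 mm over the ribs; below them a smooth nose tapering to 23 mm in diameter.
- ferrule (a point): centre of the open top rim of the brass ferrule in the middle of the mallet head, on the turntable's axis, 102 mm above the bench; z up, x along the head. 52 mm across, 10 mm above the wood, bore 42 mm, 31 mm deep. Set upright in it, the handle rests on three inner lugs, its shoulder 8 to 17 mm above this rim depending on its turn; screwed home, the shoulder sits on the rim.
- lug (a point): top of the middle of one of the three inner thread lugs of the ferrule (28 degrees long each, 120 degrees apart, 32 mm clear between their tips), 5 mm below the rim, towards x of ferrule. The handle, turned anticlockwise from above, climbs 1 mm in 15 degrees and then drops 8 mm, each time a rib's beginning comes about 15 degrees anticlockwise of a lug's middle, if the fingers let it slide.
- head: the mallet head with its ferrule, one with the turntable: lacquered oak 230 x 64 x 62 mm with brass bands, black end faces and a white sighting line, top 92 mm above the bench; origin mid-underside, x along the head, z up. After the drop the handle screws down clockwise, 1 mm in 15 degrees, and is home after about 130 degrees; turning it takes under 0.1 N m.
- head_end (a point): middle of the upper edge at one end of the head, 115 mm from the ferrule's axis. The head is clamped across a small cast iron turntable, 180 mm in diameter, and turns with it about the ferrule; its brake is stiff and slips only at about 2.5 N m.
- rest: fixed dark wooden V-rest of two V blocks on a board 150 x 76 mm, about 45 mm high over all, that the handle lies in at the start; origin on the bench below the ball, x along the handle towards the ball
- spokeshave: steel spokeshave body 230 mm long, 30 mm high, lying on the bench; a bystander
- wedge: green-painted hickory wedge 120 x 38 x 26 mm; a bystander
- spare_ferrule: spare brass ferrule, a tube 52 mm across and 34 mm high; a bystander
- lacquer_tin: closed tin 76 mm across and 105 mm high; a bystander
- spare_head: spare oak mallet head 225 x 62 x 60 mm lying loose on the bench; a bystander
- pin_hammer: small hammer 240 mm long; a bystander
Mind the look-alikes: they are no part of the job. What is shaped like the handle but green is not meant.

How it is judged:
By the outcome, as a careful person would: the job done as asked, in the order asked, and still so for the second after the job is handed in, with the robot touching nothing.
It also fails if it takes over 72 s, if anything falls off the work surface, if the arm or the gripper's body presses on something with over 40 N, if the wrist force passes 120 N, or if a joint passes its speed limit or range.

## Working session

There is one attempt and no reset: what is moved stays moved. The work goes in short steps, Python scripts to look and compute and a shell command to move; the robot and the scene stay as the last step left them, time stands still between calls to the robot, and variables do not carry over. Pictures are saved under pics/ and viewed, at most 14 in all, crops included, and the job is handed in when it is done.

```bash
mkdir -p pics
cat > h.py <<'E'
import numpy as np, cv2, pickle
from scipy.spatial.transform import Rotation as R
from plant import manip
def q2R(q): return R.from_quat([q[1],q[2],q[3],q[0]])
def grab(name,save=None):
    f=manip.grab_frame(name)
    if save: cv2.imwrite('pics/'+save+'.png',f['img'])
    pickle.dump(f,open(name+'.pkl','wb')); return f
def load(name): return pickle.load(open(name+'.pkl','rb'))
def rot(f):
    a=np.array(f['attitude'],float)
    return a if a.shape==(3,3) else q2R(a).as_matrix()
def ray(f,u,v):
    K=np.array([[f['fx'],0,f['cx']],[0,f['fy'],f['cy']],[0,0,1]])
    p=cv2.undistortPoints(np.array([[[u,v]]],float),K,np.array(f['distortion'],float))[0,0]
    return rot(f)@np.array([p[0],-p[1],-1.0])
def at_z(f,u,v,z):
    d=ray(f,u,v); o=np.array(f['xyz']); return o+d*(z-o[2])/d[2]
def at_depth(f,u,v,r=1):
    zz=f['z_map'][v-r:v+r+1,u-r:u+r+1]; zz=zz[zz>0]
    return np.array(f['xyz'])+ray(f,u,v)*np.median(zz)
def cloud(f):
    K=np.array([[f['fx'],0,f['cx']],[0,f['fy'],f['cy']],[0,0,1]])
    h,w=f['z_map'].shape; uv=np.stack(np.meshgrid(np.arange(w),np.arange(h)),-1).reshape(-1,1,2).astype(float)
    p=cv2.undistortPoints(uv,K,np.array(f['distortion'],float))[:,0]
    d=np.c_[p[:,0],-p[:,1],-np.ones(len(p))]@rot(f).T
    P=np.array(f['xyz'])+d*f['z_map'].reshape(-1,1); P[f['z_map'].ravel()<=0]=np.nan
    return P.reshape(h,w,3)
def proj(f,P):
    c=(np.array(P)-np.array(f['xyz']))@rot(f)
    K=np.array([[f['fx'],0,f['cx']],[0,f['fy'],f['cy']],[0,0,1]])
    return cv2.projectPoints(np.array([[c[0],-c[1],-c[2]]]),np.zeros(3),np.zeros(3),K,np.array(f['distortion'],float))[0][0,0]
E
python3 - <<'E'
from h import *
for n in('top','side'):
    f=grab(n,n+'0'); print(n,f['xyz'],f['attitude'],f['fx'],f['distortion'])
s=manip.state();print(s,manip.hold_point_z)
E
```

```text
top [0.45129894 0.02863941 1.46621794] [ 0.71348376  0.02841743 -0.02565696 -0.69962497] 491.1419532909109 [-0.13236398  0.          0.          0.          0.        ]
side [-0.04537754  0.79881707  0.82016547] [-0.28854067 -0.15938589  0.42706668  0.84199434] 393.1118467967573 [-0.08287687  0.          0.          0.          0.        ]
{'time': 0.1, 'joint_pos': array([-1.39300474e+00,  5.33089794e-02,  1.61412284e+00,  2.50175925e-06,
        1.47599813e+00, -1.18977230e-01]), 'joint_vel': array([-0.0015148 ,  0.00022999, -0.00179099, -0.0001736 ,  0.000264  ,
       -0.00117053]), 'joint_efforts': array([ 1.64287976e-03, -3.94901955e+01, -3.71362066e+01,  2.95988480e-05,
        3.92277871e-03, -1.71241265e-05]), 'tool_pos': array([ 0.18268688, -0.59713093,  0.23019493]), 'tool_rot': array([-9.18285243e-04,  9.89010819e-01,  1.47840305e-01, -2.57662708e-05]), 'contact_force': array([ 0.63439086, -0.02032329, -0.3639197 ]), 'ft_torque': array([-0.04013924,  0.04307651,  0.01012456]), 'grasp_force': 0.0, 'gripper_width': 1.002212985091677} 0.0187
```

View pics/top0.png

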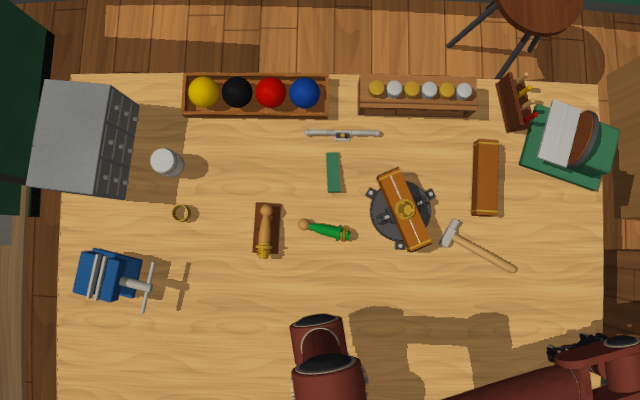

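View pics/side0.png

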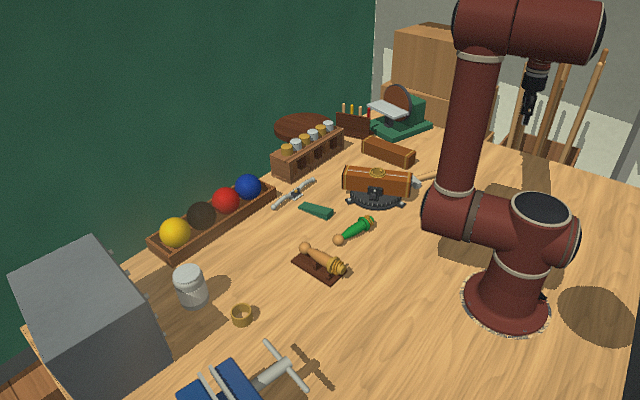

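The top view shows the handle in its rest, with the ball at about (266,211) and the shoulder at about (264,250). The head and ferrule are at (406,209), and the green decoy is at (325,231). I'll enlarge these areas.

Run:
```python
from h import *
f=load('top');i=f['img']
a=cv2.resize(i[190:270,230:305],None,fx=5,fy=5,interpolation=cv2.INTER_CUBIC)
b=cv2.resize(i[160:260,360:440],None,fx=5,fy=5,interpolation=cv2.INTER_CUBIC)
a=cv2.copyMakeBorder(a,0,100,0,0,cv2.BORDER_CONSTANT)
cv2.imwrite('pics/crop0.png',np.hstack([a,b]))
```

```text
(no output)
```

View pics/crop0.png

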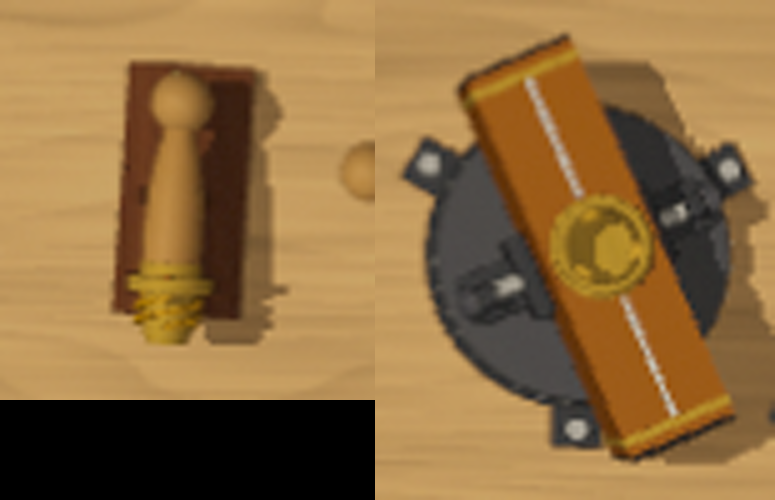

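The crop shows the ball centre at px (266.0,209.6), the foot end at (262.6,257.7), the ferrule rim centre at (404.8,208.8), and the sighting line from (389.6,175.8) to (419.6,242).

Run:
```python
from h import *
f=load('top')
np.set_printoptions(precision=4,suppress=True)
ball=at_z(f,266.0,209.6,.046);foot=at_z(f,262.6,257.7,.046);fer=at_z(f,404.8,208.8,.102)
print('ball',ball,at_depth(f,266,210));print('foot',foot,np.linalg.norm(ball-foot));print('fer',fer)
print('line',at_z(f,389.6,175.8,.092),at_z(f,419.6,242,.092))
C=cloud(f);C2=cloud(load('side'))
for nm,c in(('top',C),('side',C2)):
    m=np.abs(c-ball).max(-1)<.03
    m&=(c[...,2]>.03)&(np.linalg.norm(c-ball,axis=-1)<.024)
    P=c[m]
    A=np.c_[2*P,np.ones(len(P))];s=np.linalg.lstsq(A,(P**2).sum(1),rcond=None)[0]
    from scipy.optimize import least_squares
    r=least_squares(lambda x:np.linalg.norm(P-x,axis=1)-.018,ball,loss='soft_l1',f_scale=.001)
    print(nm,len(P),r.x,np.abs(r.fun).mean(),P[:,2].max())
    m=(np.linalg.norm(c[...,:2]-fer[:2],axis=-1)<.027)&(c[...,2]>.097)&(c[...,2]<.108)
    P=c[m]; r=least_squares(lambda x:np.linalg.norm(P[:,:2]-x,axis=1)-.0235,fer[:2],loss='soft_l1',f_scale=.002)
    print(nm,'fer',r.x,len(P),np.median(P[:,2]))
    # handle axis
    d=np.array([foot[0]-ball[0],foot[1]-ball[1]]);d/=np.linalg.norm(d)
    rel=c[...,:2]-ball[:2];s_=rel@d;t=rel@np.array([-d[1],d[0]])
    m=(s_>.03)&(s_<.09)&(np.abs(t)<.025)&(c[...,2]>.05)
    P=c[m]; print(nm,'hnd',[(round(k,3),P[(abs(s_[m]-k)<.008)].mean(0)) for k in (.04,.06,.08)])
s=manip.state();print(q2R(s['tool_rot']).as_matrix())
```

```text
ball [0.5196 0.1943 0.046 ] [0.5176 0.1922 0.0635]
foot [0.3804 0.2005 0.046 ] 0.13927402353922907
fer [ 0.5266 -0.1992  0.102 ]
line [ 0.6196 -0.1571  0.092 ] [ 0.4347 -0.2435  0.092 ]
top 130 [0.518  0.1937 0.046 ] 0.0015819435042780641 0.06798329613802157
top fer [ 0.5271 -0.1995] 92 0.10170059329064085
top hnd [(0.04, array([0.4789, 0.1936, 0.0573])), (0.06, array([0.4593, 0.1938, 0.0591])), (0.08, array([0.4394, 0.1951, 0.0604]))]
side 116 [0.5168 0.1961 0.0443] 0.0011116757594412925 0.06439245508989733
side fer [ 0.5246 -0.198 ] 37 0.09972947161665213
side hnd [(0.04, array([0.4798, 0.202 , 0.0553])), (0.06, array([0.46  , 0.2035, 0.0579])), (0.08, array([0.4399, 0.2046, 0.058 ]))]
[[ 0.9563  0.2924 -0.0003]
 [ 0.2924 -0.9563  0.0018]
 [ 0.0002 -0.0018 -1.    ]]
```

```bash
for i in 1; do
python3 -m jog '[0.85,-1,0,0,0,0, 0.85,-1,0,0,0,0, 0.85,-1,0,0,0,0]' 64
python3 -m jog '[0.85,-1,0,0,0,0, 0.85,-1,0,0,0,0, 0.85,-1,0,0,0,0]'
python3 -m jog '[0.85,-1,0,0,0,0, 0.85,-1,0,0,0,0, 0.85,-1,0,0,0,0]'
python3 -m jog '[0.85,-1,0,0,0,0, 0.85,-1,0,0,0,0, 0.85,-1,0,0,0,0]'
python3 -m jog '[0.85,-1,0,0,0,0, 0.85,-1,0,0,0,0, 0.85,-1,0,0,0,0]'
done
```

```text
time: 0.48
tool_pos: [0.2358, -0.4739, 0.2301]
tool_rot: [-0.001, 0.989, 0.149, 0.0]
contact_force: [0.3, -0.7, -0.5]
gripper_width: 0.752
grasp_force: 0.0
time: 0.85
tool_pos: [0.2877, -0.3547, 0.2311]
tool_rot: [0.0, 0.989, 0.15, 0.0]
contact_force: [0.1, -0.3, -0.0]
gripper_width: 0.753
grasp_force: 0.0
time: 1.23
tool_pos: [0.3399, -0.2347, 0.2315]
tool_rot: [0.0, 0.989, 0.15, 0.0]
contact_force: [-0.1, -0.6, 0.4]
gripper_width: 0.745
grasp_force: 0.0
time: 1.6
tool_pos: [0.392, -0.1144, 0.2314]
tool_rot: [0.0, 0.989, 0.15, 0.0]
contact_force: [-0.1, -1.2, -1.3]
gripper_width: 0.75
grasp_force: 0.0
time: 1.98
tool_pos: [0.4441, 0.0056, 0.2312]
tool_rot: [0.0, 0.989, 0.149, -0.0]
contact_force: [-0.3, -0.2, -0.5]
gripper_width: 0.749
grasp_force: 0.0
```

```bash
python3 -m jog '[0.62,-0.78,0,0,0,0, 0.62,-0.78,0,0,0,0]'
python3 -m jog '[0.62,-0.78,0.5,0,0,0.109, 0.62,-0.78,1,0,0,0.109, 0.62,-0.78,1,0,0,0.109, 0.62,-0.78,1,0,0,0.109]'
python3 - <<'E'
from h import *
np.set_printoptions(precision=4,suppress=True)
f=grab('top','top1');grab('side','side1');i=f['img']
a=cv2.resize(i[170:270,220:310],None,fx=6,fy=6,interpolation=cv2.INTER_CUBIC)
g=load('side')['img'][190:290,270:370]
b=cv2.resize(g,(0,0),fx=4,fy=4);b=cv2.copyMakeBorder(b,0,200,0,0,cv2.BORDER_CONSTANT)
cv2.imwrite('pics/c1.png',np.hstack([a,b])[:,:800])
s=manip.state();M=q2R(s['tool_rot']).as_matrix();print(s['tool_pos'],M,s['joint_pos'])
print('need',M.T@(np.array([.518,.1945,.0245])-s['tool_pos'])*10)
E
```

```text
time: 2.22
tool_pos: [0.4809, 0.0966, 0.2312]
tool_rot: [0.001, 0.989, 0.147, 0.0]
contact_force: [-0.1, -0.7, 0.4]
gripper_width: 0.75
grasp_force: 0.0
time: 2.72
tool_pos: [0.5155, 0.1881, 0.1285]
tool_rot: [0.001, 1.0, -0.024, -0.003]
contact_force: [-0.0, 0.5, 0.1]
gripper_width: 0.748
grasp_force: 0.0
[0.5171 0.1884 0.132 ] [[ 0.9989 -0.0478  0.0009]
 [-0.0478 -0.9989 -0.0006]
 [ 0.0009  0.0005 -1.    ]] [ 0.2145 -0.0427  1.8792 -0.0008  1.3044  1.8333]
need [ 0.005  -0.0623  1.0751]
```

View pics/c1.png

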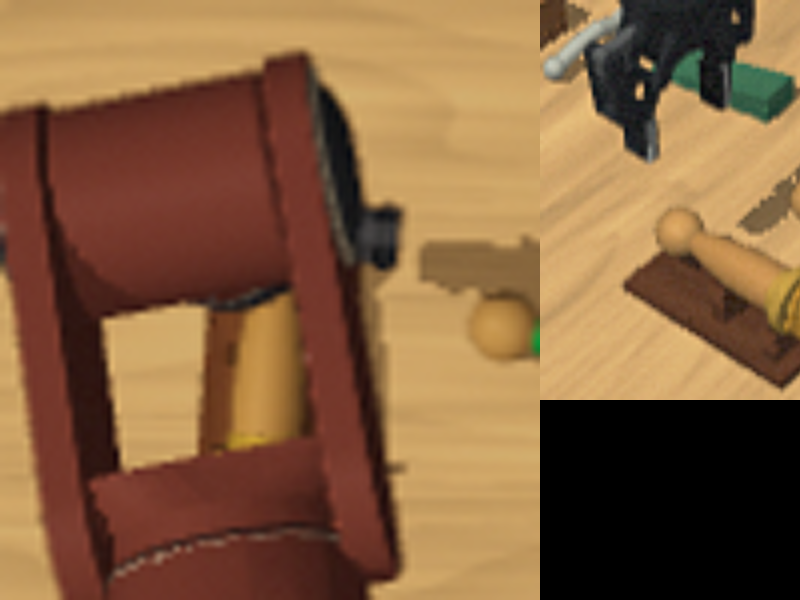

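The top view has the wrist over the ball. In the side crop, the fingers straddle above the ball at about (680,230) in the crop. I'll lower.

```bash
python3 -m jog '[0,-0.06,0.4,0,0,0, 0,-0.06,0.7,0,0,0, 0,-0.06,0.7,0,0,0, 0,-0.06,0.7,0,0,0]'
python3 - <<'E'
from h import *
np.set_printoptions(precision=4,suppress=True)
f=grab('side');g=f['img'][200:300,260:380]
cv2.imwrite('pics/c2.png',cv2.resize(g,(0,0),fx=6,fy=6,interpolation=cv2.INTER_CUBIC))
s=manip.state();print(s['tool_pos'])
for P in (s['tool_pos'],s['tool_pos']+[0,.032,0],s['tool_pos']-[0,.032,0],[.518,.1945,.046]): print((proj(f,P)-[260,200])*6)
E
```

```text
time: 3.32
tool_pos: [0.518, 0.1957, 0.0638]
tool_rot: [-0.0, 1.0, -0.023, 0.002]
contact_force: [0.1, 1.1, 1.1]
gripper_width: 0.75
grasp_force: 0.0
[0.5182 0.196  0.0641]
[263.5264 254.7821]
[218.6542 292.2488]
[306.8545 218.5854]
[267.7968 281.3401]
```

View pics/c2.png

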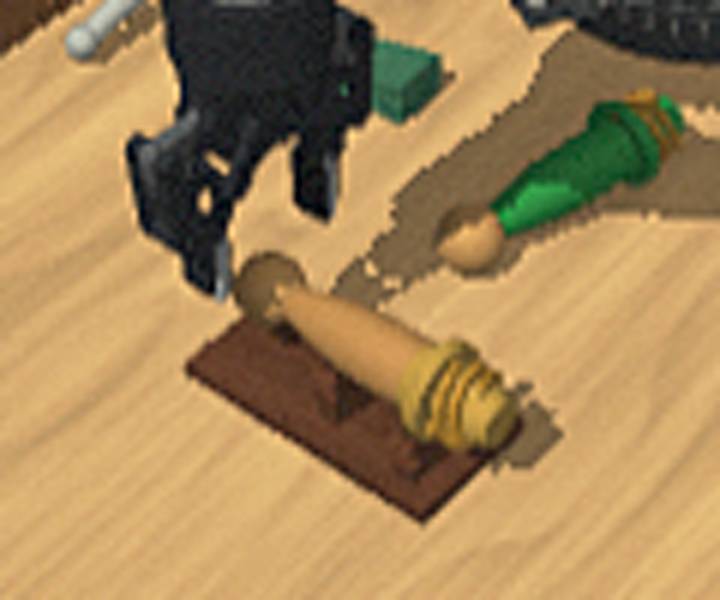

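The fingers straddle the ball symmetrically, with tips at (215,295) and (320,215) and the ball at (270,287). I'll go down, close and lift.

```bash
python3 -m jog '[0,0.01,0.39,0,0,0, 0,0.01,0.39,0,0,0, 0,0.01,0.39,0,0,0]'
python3 -m jog '[0,0,0,0,0,0, 0,0,0,0,0,0, 0,0,0,0,0,0, 0,0,0,0,0,0]' 34
python3 -m jog '[0,0,0,0,0,0, 0,0,0,0,0,0, 0,0,0,0,0,0]' 30
```

```text
time: 3.75
tool_pos: [0.5173, 0.1954, 0.0242]
tool_rot: [-0.0, 1.0, -0.023, 0.001]
contact_force: [-0.2, 0.7, 0.7]
gripper_width: 0.748
grasp_force: 0.0
time: 4.25
tool_pos: [0.5174, 0.1951, 0.0234]
tool_rot: [0.0, 1.0, -0.023, 0.001]
contact_force: [2.5, -2.5, 4.2]
gripper_width: 0.403
grasp_force: 24.4
time: 4.62
tool_pos: [0.5173, 0.1951, 0.023]
tool_rot: [0.0, 1.0, -0.023, 0.001]
contact_force: [5.1, -4.5, 4.9]
gripper_width: 0.393
grasp_force: 59.1
```

```bash
python3 -m jog '[0,0,-0.3,0,0,0, 0,0,-0.6,0,0,0, 0,0,-0.9,0,0,0, 0,0,-0.9,0,0,0]' 28
python3 -m jog '[0,0,-0.5,0,0,0, 0,0,-0.8,0,0,0, 0,0,-0.8,0,0,0]'
python3 -m jog '[0,0,-0.5,0,0,0, 0,0,-0.8,0,0,0, 0,0,-0.8,0,0,0, 0,0,-0.8,0,0,0]'
python3 -m jog '[0,0,0,0,0,0, 0,0,0,0,0,0]' 34.5
python3 -m jog '[0,0,0,0,0,0, 0,0,0,0,0,0]' 35
python3 - <<'E'
from h import *
f=grab('side','s3')
print(manip.state()['ft_torque'])
E
```

```text
time: 5.12
tool_pos: [0.517, 0.1956, 0.1135]
tool_rot: [-0.0, 1.0, -0.023, 0.001]
contact_force: [2.2, -2.5, 0.7]
gripper_width: 0.393
grasp_force: 60.2
time: 5.5
tool_pos: [0.5165, 0.1957, 0.1924]
tool_rot: [-0.001, 1.0, -0.023, 0.001]
contact_force: [1.0, 0.7, -5.0]
gripper_width: 0.387
grasp_force: 60.2
time: 6.0
tool_pos: [0.5147, 0.195, 0.2679]
tool_rot: [0.001, 1.0, -0.023, -0.003]
contact_force: [0.1, 0.5, -4.4]
gripper_width: 0.389
grasp_force: 60.7
time: 6.25
tool_pos: [0.5155, 0.1951, 0.2703]
tool_rot: [0.0, 1.0, -0.023, -0.001]
contact_force: [1.5, 0.2, -5.1]
gripper_width: 0.408
grasp_force: 20.7
time: 6.5
tool_pos: [0.5162, 0.1952, 0.2723]
tool_rot: [-0.0, 1.0, -0.023, 0.0]
contact_force: [0.6, -1.0, -3.9]
gripper_width: 0.407
grasp_force: 10.5
[ 0.03938875  0.10579178 -0.01087817]
```

View pics/s3.png

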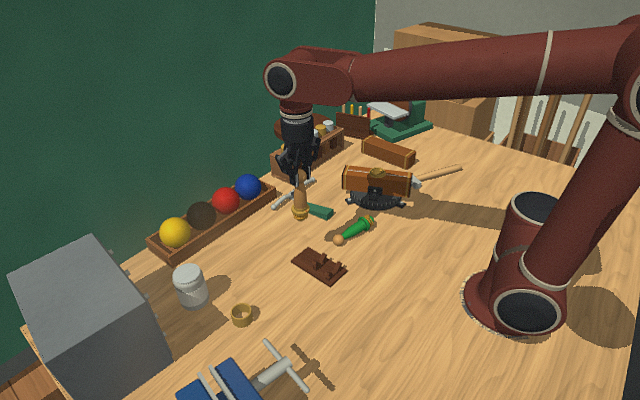

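The side view shows the handle has already swung to nearly plumb below the gripper, at about (300,205). I'll ease slightly more, let it damp, then regrip and measure the lean.

```bash
python3 -m jog '[0,0,0,0,0,0, 0,0,0,0,0,0, 0,0,0,0,0,0, 0,0,0,0,0,0]' 35.2
python3 -m jog '[0,0,0,0,0,0, 0,0,0,0,0,0, 0,0,0,0,0,0]' 30
cat > lean.py <<'E'
from h import *
from scipy.optimize import least_squares
np.set_printoptions(precision=4,suppress=True)
f=grab('side');t=grab('top');s=manip.state();tp=np.array(s['tool_pos']);M=q2R(s['tool_rot']).as_matrix()
b=tp-M[:,2]*.0215
for nm,c in(('side',cloud(f)),('top',cloud(t))):
    m=(np.linalg.norm(c[...,:2]-b[:2],axis=-1)<.06)&(c[...,2]<b[2]-.03)&(c[...,2]>b[2]-.15)
    P=c[m]
    if len(P)<30: print(nm,len(P)); continue
    # known profile: fit axis through shaft+shoulder+foot with radius as function of distance
    prof=lambda d: np.interp(d,[.018,.03,.06,.095,.100,.1005,.1105,.111,.125,.1395],[.010,.010,.013,.0155,.0155,.0245,.0245,.0165,.0165,.0115])
    def res(x,full=False):
        a=np.array([x[0],x[1],-1]);a/=np.linalg.norm(a); o=b+np.array([x[2],x[3],0])
        d=(P-o)@a; r=np.linalg.norm((P-o)-np.outer(d,a),axis=1); return (r-prof(d))
    best=least_squares(res,[0,0,0,0],loss='soft_l1',f_scale=.0015)
    print(nm,len(P),'lean(deg) dir xy of foot',np.degrees(np.arctan(best.x[:2])),'ball off',best.x[2:],'res',np.abs(best.fun).mean())
    cc=M.T@np.array([best.x[0],best.x[1],-1]); print(' tool-frame axis',cc/np.linalg.norm(cc))
print('tcp',tp,M.ravel(),s['ft_torque'],s['contact_force'],s['joint_pos'])
g=f['img']; u=proj(f,b).astype(int); 
cv2.imwrite('pics/lean.png',cv2.resize(g[u[1]-20:u[1]+80,u[0]-50:u[0]+50],(0,0),fx=5,fy=5))
print('ball px',u)
E
python3 lean.py
```

```text
time: 7.05
tool_pos: [0.5162, 0.1952, 0.2724]
tool_rot: [-0.0, 1.0, -0.023, 0.0]
contact_force: [0.6, -0.1, -4.2]
gripper_width: 0.41
grasp_force: 7.1
time: 7.42
tool_pos: [0.5162, 0.1952, 0.2723]
tool_rot: [-0.0, 1.0, -0.023, -0.0]
contact_force: [0.3, -0.3, -4.1]
gripper_width: 0.393
grasp_force: 59.9
side 487 lean(deg) dir xy of foot [-0.5925 -0.959 ] ball off [0.0009 0.0045] res 0.0025199882136205283
 tool-frame axis [-0.0096  0.0172  0.9998]
top 0
tcp [0.5162 0.1952 0.2723] [ 0.999  -0.0456  0.     -0.0456 -0.999   0.      0.     -0.     -1.    ] [0.0617 0.0245 0.0188] [-0.0534 -0.0488 -4.5671] [ 0.2267 -0.1435  1.7349  0.      1.5502  1.8431]
ball px [300 174]
```

View pics/lean.png

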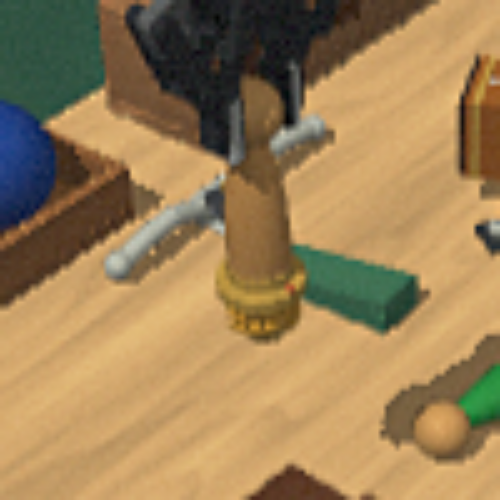

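The crop shows the ball at (262,103), the shoulder disc spanning x 217–307, and the foot at x≈264. The red mark at (292,287) faces the robot. I'll compare these with plumb.

Run:
```python
from h import *
np.set_printoptions(precision=2,suppress=True)
f=load('side')
b=np.array([.5162,.1952,.294])
for nm,l in(('plumb',(0,0)),('foot -x 5deg',(-.087,0)),('+x',(.087,0)),('+y',(0,.087))):
    a=np.array([l[0],l[1],-1.])
    print(nm,[(proj(f,b+a*d)-[250,154])*5 for d in (0,.105,.1395)])
```

```text
plumb [array([251.44, 100.22]), array([262.05, 267.92]), array([265.29, 318.75])]
foot -x 5deg [array([251.44, 100.22]), array([275.23, 274.29]), array([282.51, 327.37])]
+x [array([251.44, 100.22]), array([248.99, 261.61]), array([248.28, 310.24])]
+y [array([251.44, 100.22]), array([250.7 , 276.42]), array([250.5 , 330.21])]
```

The handle is plumb within about 1°. Next I'll carry it to above the ferrule.

```bash
python3 -m jog '[0.01,0.2,0,0,0,0, 0.04,0.6,0,0,0,0, 0.07,0.98,0,0,0,0]'
python3 -m jog '[0.035,0.5,0,0,0,0, 0.07,0.98,0,0,0,0]'
python3 -m jog '[0.035,0.5,0,0,0,0, 0.07,0.98,0,0,0,0]'
python3 -m jog '[0.03,0.5,0,0,0,0, 0.06,0.85,0,0,0,0, 0.07,0.98,0,0,0,0, 0.07,0.98,0,0,0,0, 0.07,0.98,0,0,0,0]'
python3 - <<'E'
from h import *
np.set_printoptions(precision=4,suppress=True)
f=grab('side');s=manip.state();print(s['tool_pos'],s['tool_rot'],s['joint_pos'])
cv2.imwrite('pics/c4.png',cv2.resize(f['img'][95:195,330:430],(0,0),fx=6,fy=6,interpolation=cv2.INTER_CUBIC))
b=s['tool_pos']+[0,0,.0215]
for d in(0,.105,.1395): print((proj(f,b-[0,0,d])-[330,95])*6)
for x in ([.5266,-.1992,.102],[.5256,-.199,.102],[.5246,-.198,.102]):print('fer',(proj(f,x)-[330,95])*6)
E
```

```text
time: 7.9
tool_pos: [0.5185, 0.0952, 0.2723]
tool_rot: [0.0, 1.0, -0.023, 0.0]
contact_force: [0.5, -0.6, -3.2]
gripper_width: 0.39
grasp_force: 60.5
time: 8.15
tool_pos: [0.5208, -0.0036, 0.2725]
tool_rot: [0.0, 1.0, -0.023, 0.0]
contact_force: [0.5, 0.3, -4.2]
gripper_width: 0.389
grasp_force: 60.5
time: 8.4
tool_pos: [0.5231, -0.102, 0.2725]
tool_rot: [0.0, 1.0, -0.023, 0.0]
contact_force: [0.2, 0.4, -3.4]
gripper_width: 0.395
grasp_force: 60.5
time: 9.02
tool_pos: [0.5262, -0.1967, 0.2723]
tool_rot: [-0.0, 1.0, -0.022, -0.0]
contact_force: [-0.6, -0.4, -3.8]
gripper_width: 0.387
grasp_force: 60.7
[ 0.5262 -0.1966  0.2723] [-0.0002  0.9998 -0.0221 -0.    ] [-0.4902 -0.1192  1.7127  0.0004  1.5483  1.1249]
[299.5596 142.8217]
[287.7527 319.3185]
[284.0402 373.8892]
fer [280.4679 451.4461]
fer [281.78   452.1553]
fer [282.3469 453.4676]
```

View pics/c4.png

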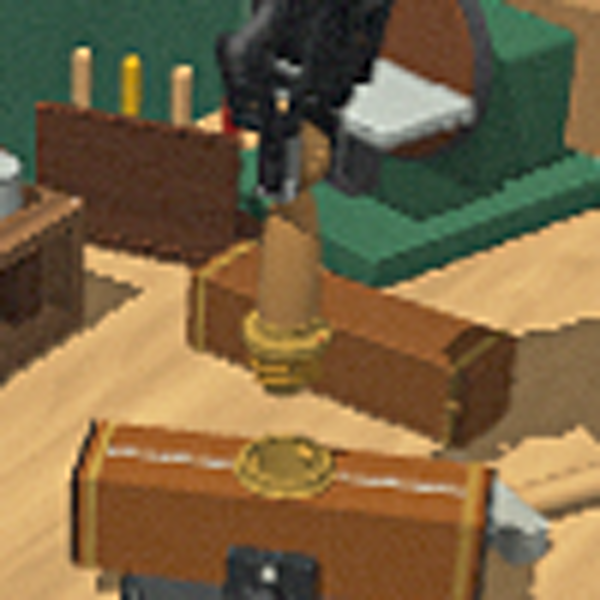

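The crop has the rim centre at about (285,462), the shoulder at x≈288 and the foot at x≈286, so the handle is a millimetre or two off. I'll correct by (-1.3,-1.8) mm and lower gently, watching the force.

```bash
python3 -m jog '[-0.012,0.018,0.2,0,0,0, -0.012,0.018,0.4,0,0,0, -0.012,0.018,0.48,0,0,0, -0.012,0.018,0.48,0,0,0]' 34
python3 -m jog '[0,0,0.04,0,0,0, 0,0,0.08,0,0,0, 0,0,0.08,0,0,0]'
python3 -m jog '[0,0,0.04,0,0,0, 0,0,0.06,0,0,0, 0,0,0.06,0,0,0]'
```

```text
time: 9.57
tool_pos: [0.5243, -0.1989, 0.2225]
tool_rot: [-0.001, 1.0, -0.023, -0.001]
contact_force: [-0.2, -0.7, -4.1]
gripper_width: 0.4
grasp_force: 32.2
time: 9.95
tool_pos: [0.5249, -0.1994, 0.2162]
tool_rot: [-0.0, 1.0, -0.023, -0.0]
contact_force: [-0.1, 0.3, -4.2]
gripper_width: 0.397
grasp_force: 32.2
time: 10.32
tool_pos: [0.5248, -0.1993, 0.21]
tool_rot: [-0.0, 1.0, -0.023, -0.0]
contact_force: [-0.2, -0.5, -4.1]
gripper_width: 0.403
grasp_force: 32.3
```

```bash
python3 -m jog '[0,0,0.02,0,0,0, 0,0,0.03,0,0,0, 0,0,0.03,0,0,0]'
python3 -m jog '[0,0,0.02,0,0,0, 0,0,0.02,0,0,0]'
python3 -m jog '[0,0,0.02,0,0,0, 0,0,0.02,0,0,0]'
```

```text
time: 10.7
tool_pos: [0.5249, -0.1994, 0.2072]
tool_rot: [-0.0, 1.0, -0.023, -0.0]
contact_force: [-0.0, 0.1, -4.4]
gripper_width: 0.397
grasp_force: 32.3
time: 10.95
tool_pos: [0.5253, -0.1996, 0.2061]
tool_rot: [0.0, 1.0, -0.023, 0.001]
contact_force: [-0.4, -0.4, -1.2]
gripper_width: 0.398
grasp_force: 32.4
time: 11.2
tool_pos: [0.5261, -0.1999, 0.2059]
tool_rot: [0.001, 1.0, -0.023, 0.002]
contact_force: [-0.9, 0.3, 5.6]
gripper_width: 0.404
grasp_force: 32.8
```

Contact is at a shoulder height of about 15.5 mm above the rim, so it's on the lugs. Next I'll turn anticlockwise slowly with light down pressure, rising 1 mm per 15°, and watch for the force dropping.

```bash
python3 -m jog '[0,0,0,0,0,-0.02, 0,0,-0.005,0,0,-0.04, 0,0,-0.008,0,0,-0.06, 0,0,-0.008,0,0,-0.06]'
python3 -m jog '[0,0,0,0,0,-0.02, 0,0,-0.005,0,0,-0.04, 0,0,-0.008,0,0,-0.06, 0,0,-0.008,0,0,-0.06]'
python3 -m jog '[0,0,0,0,0,-0.02, 0,0,-0.005,0,0,-0.04, 0,0,-0.008,0,0,-0.06, 0,0,-0.008,0,0,-0.06]'
```

```text
time: 11.7
tool_pos: [0.526, -0.2006, 0.2062]
tool_rot: [0.002, 0.997, 0.071, 0.002]
contact_force: [-0.5, -3.4, 5.4]
gripper_width: 0.401
grasp_force: 32.7
time: 12.2
tool_pos: [0.5261, -0.2005, 0.2069]
tool_rot: [0.002, 0.986, 0.164, 0.002]
contact_force: [-1.0, -3.5, 5.8]
gripper_width: 0.399
grasp_force: 32.8
time: 12.7
tool_pos: [0.5262, -0.2004, 0.2077]
tool_rot: [0.002, 0.967, 0.256, 0.002]
contact_force: [0.9, -2.6, 4.5]
gripper_width: 0.398
grasp_force: 32.8
```

```bash
python3 -m jog '[0,0,0,0,0,-0.02, 0,0,-0.004,0,0,-0.04, 0,0,-0.004,0,0,-0.04]'
python3 -m jog '[0,0,0,0,0,-0.02, 0,0,-0.004,0,0,-0.04, 0,0,-0.004,0,0,-0.04]'
python3 -m jog '[0,0,0,0,0,-0.02, 0,0,-0.003,0,0,-0.03, 0,0,-0.003,0,0,-0.03]'
```

```text
time: 13.08
tool_pos: [0.5263, -0.2003, 0.2082]
tool_rot: [0.002, 0.949, 0.316, 0.002]
contact_force: [1.1, -2.3, 5.8]
gripper_width: 0.402
grasp_force: 32.8
time: 13.45
tool_pos: [0.5264, -0.2001, 0.2086]
tool_rot: [0.002, 0.927, 0.375, 0.002]
contact_force: [0.8, -2.2, 6.4]
gripper_width: 0.399
grasp_force: 32.8
time: 13.82
tool_pos: [0.5264, -0.2001, 0.209]
tool_rot: [0.002, 0.908, 0.418, 0.002]
contact_force: [1.6, -1.8, 5.3]
gripper_width: 0.402
grasp_force: 32.8
```

```bash
python3 -m jog '[0,0,0,0,0,-0.02, 0,0,-0.003,0,0,-0.03, 0,0,-0.003,0,0,-0.03]'
python3 -m jog '[0,0,0,0,0,-0.02, 0,0,-0.003,0,0,-0.03, 0,0,-0.003,0,0,-0.03]'
python3 - <<'E'
from h import *
np.set_printoptions(precision=4,suppress=True)
f=grab('side');t=grab('top');s=manip.state();print(s['tool_pos'],s['joint_pos'])
a=cv2.resize(f['img'][100:180,340:420],(0,0),fx=5,fy=5,interpolation=cv2.INTER_CUBIC)
b=cv2.resize(t['img'][170:250,365:445],(0,0),fx=5,fy=5,interpolation=cv2.INTER_CUBIC)
cv2.imwrite('pics/c5.png',np.hstack([a,b]))
E
```

```text
time: 14.2
tool_pos: [0.5265, -0.2, 0.2093]
tool_rot: [0.002, 0.888, 0.461, 0.002]
contact_force: [1.6, -0.8, 6.3]
gripper_width: 0.396
grasp_force: 32.8
time: 14.58
tool_pos: [0.5265, -0.1999, 0.2096]
tool_rot: [0.002, 0.865, 0.502, 0.002]
contact_force: [0.8, -1.1, 6.4]
gripper_width: 0.399
grasp_force: 32.8
[ 0.5265 -0.1999  0.2096] [-0.4954 -0.0834  1.784   0.0008  1.436   0.0235]
```

View pics/c5.png

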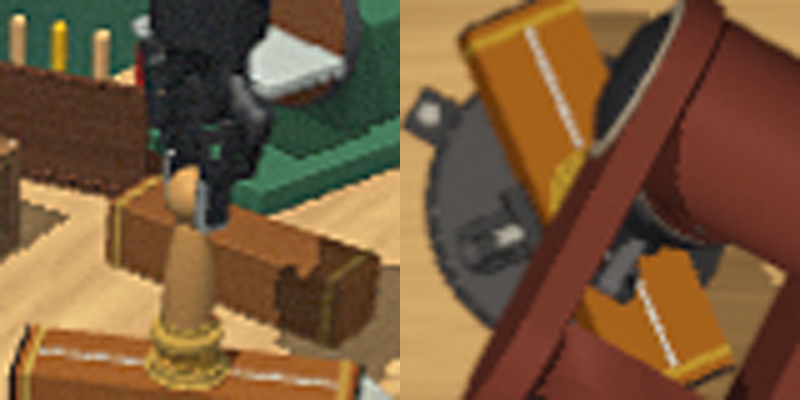

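The side crop shows the handle standing upright in the ferrule, with the shoulder around (187,335) just above the rim. I'll measure the shoulder height.

```bash
cat > sh.py <<'E'
from h import *
np.set_printoptions(precision=4,suppress=True)
f=load('side');c=cloud(f)
fer=np.array([.5255,-.1987])
r=np.linalg.norm(c[...,:2]-fer,axis=-1)
m=(r<.032)&(c[...,2]>.085)
P=c[m];h,e=np.histogram(P[:,2],bins=np.arange(.085,.26,.003))
print([(round(a*1e3),n,round(1e3*float(np.median(r[m][(P[:,2]>=a)&(P[:,2]<a+.003)]))) if n else 0) for a,n in zip(e,h)])
# column profile along image center
for v in range(135,182,1): print(v,c[v,377],end=' ' if v%3 else '\n')
E
python3 sh.py
```

```text
[(85, np.int64(3), 30), (88, np.int64(23), 30), (91, np.int64(21), 27), (94, np.int64(19), 27), (97, np.int64(27), 23), (100, np.int64(19), 19), (103, np.int64(7), 19), (106, np.int64(9), 16), (109, np.int64(4), 18), (112, np.int64(5), 21), (115, np.int64(8), 23), (118, np.int64(7), 22), (121, np.int64(30), 23), (124, np.int64(19), 19), (127, np.int64(7), 16), (130, np.int64(11), 16), (133, np.int64(6), 16), (136, np.int64(6), 15), (139, np.int64(10), 18), (142, np.int64(8), 15), (145, np.int64(9), 15), (148, np.int64(4), 16), (151, np.int64(9), 17), (154, np.int64(6), 17), (157, np.int64(8), 17), (160, np.int64(9), 17), (163, np.int64(9), 18), (166, np.int64(9), 16), (169, np.int64(7), 16), (172, np.int64(9), 16), (175, np.int64(8), 17), (178, np.int64(9), 16), (181, np.int64(8), 14), (184, np.int64(8), 14), (187, np.int64(8), 15), (190, np.int64(9), 14), (193, np.int64(6), 10), (196, np.int64(5), 13), (199, np.int64(6), 13), (202, np.int64(4), 13), (205, np.int64(4), 11), (208, np.int64(3), 24), (211, np.int64(7), 23), (214, np.int64(3), 20), (217, np.int64(11), 26), (220, np.int64
[... 1000 characters left out ...]
2  0.1596] 159 [ 0.5186 -0.1819  0.1575]
160 [ 0.5189 -0.1827  0.1531] 161 [ 0.5212 -0.1872  0.1463] 162 [ 0.5196 -0.1849  0.1442]
163 [ 0.52   -0.1861  0.1396] 164 [ 0.5157 -0.179   0.1407] 165 [ 0.5193 -0.1858  0.1322]
166 [ 0.5191 -0.1858  0.1283] 167 [ 0.5171 -0.1828  0.1266] 168 [ 0.5167 -0.1827  0.1229]
169 [ 0.5142 -0.1787  0.1219] 170 [ 0.5151 -0.1807  0.1166] 171 [ 0.5152 -0.1813  0.1123]
172 [ 0.5192 -0.1889  0.103 ] 173 [ 0.5175 -0.1863  0.1009] 174 [ 0.5207 -0.1925  0.0925]
175 [ 0.5116 -0.177   0.0999] 176 [ 0.514  -0.1817  0.0925] 177 [ 0.5073 -0.1703  0.0971]
178 [ 0.5101 -0.1757  0.0892] 179 [ 0.5084 -0.1733  0.087 ] 180 [ 0.5077 -0.1726  0.0836]
181 [ 0.5094 -0.1761  0.077 ]
```

The shoulder's underside is about 15–17 mm above the rim, near the top of the climb. I'll keep turning.

```bash
python3 -m jog '[0,0,0,0,0,-0.02, 0,0,-0.003,0,0,-0.03, 0,0,-0.003,0,0,-0.03]'
python3 -m jog '[0,0,0,0,0,-0.02, 0,0,-0.003,0,0,-0.03, 0,0,-0.003,0,0,-0.03]'
python3 -m jog '[0,0,0,0,0,-0.02, 0,0,-0.003,0,0,-0.03, 0,0,-0.003,0,0,-0.03]'
```

```text
time: 15.05
tool_pos: [0.5266, -0.1999, 0.21]
tool_rot: [0.002, 0.84, 0.542, 0.002]
contact_force: [1.3, -1.8, 6.0]
gripper_width: 0.401
grasp_force: 32.8
time: 15.42
tool_pos: [0.5265, -0.1998, 0.2103]
tool_rot: [0.002, 0.814, 0.581, 0.002]
contact_force: [1.4, -0.8, 6.6]
gripper_width: 0.399
grasp_force: 32.8
time: 15.8
tool_pos: [0.5265, -0.1998, 0.2106]
tool_rot: [0.002, 0.785, 0.619, 0.001]
contact_force: [1.1, -1.5, 6.5]
gripper_width: 0.397
grasp_force: 32.9
```

```bash
python3 -m jog '[0,0,0,0,0,-0.02, 0,0,-0.004,0,0,-0.04, 0,0,-0.005,0,0,-0.05, 0,0,-0.005,0,0,-0.05]'
python3 -m jog '[0,0,0,0,0,-0.02, 0,0,-0.003,0,0,-0.03, 0,0,-0.003,0,0,-0.03]'
python3 -m jog '[0,0,0,0,0,-0.02, 0,0,-0.003,0,0,-0.03, 0,0,-0.003,0,0,-0.03]'
python3 -m jog '[0,0,0,0,0,-0.02, 0,0,-0.003,0,0,-0.03, 0,0,-0.003,0,0,-0.03]'
```

```text
time: 16.3
tool_pos: [0.5263, -0.1997, 0.2111]
tool_rot: [0.002, 0.734, 0.679, 0.001]
contact_force: [0.1, -0.4, 6.2]
gripper_width: 0.403
grasp_force: 32.9
time: 16.68
tool_pos: [0.5261, -0.1997, 0.2112]
tool_rot: [0.002, 0.702, 0.712, 0.001]
contact_force: [-0.1, -0.9, 6.8]
gripper_width: 0.4
grasp_force: 32.9
time: 17.05
tool_pos: [0.5256, -0.1996, 0.2111]
tool_rot: [0.001, 0.667, 0.745, 0.001]
contact_force: [-1.0, -0.7, 6.7]
gripper_width: 0.399
grasp_force: 32.8
time: 17.42
tool_pos: [0.5241, -0.1987, 0.2077]
tool_rot: [-0.002, 0.631, 0.776, -0.0]
contact_force: [-0.4, -1.4, -4.0]
gripper_width: 0.396
grasp_force: 32.2
```

The force fell to -4 N, which is just the handle's weight, and z dropped, so the step has been passed. I'll follow it down a little, then let go so it settles.

```bash
python3 -m jog '[0,0,0.02,0,0,0, 0,0,0.04,0,0,0, 0,0,0.04,0,0,0]'
python3 -m jog '[0,0,0,0,0,0, 0,0,0,0,0,0, 0,0,0,0,0,0]' 36
python3 -m jog '[0,0,0,0,0,0, 0,0,0,0,0,0, 0,0,0,0,0,0, 0,0,0,0,0,0]' 50
python3 - <<'E'
from h import *
np.set_printoptions(precision=4,suppress=True)
f=grab('side');s=manip.state();print(s['tool_pos'],s['joint_pos'])
a=cv2.resize(f['img'][100:190,330:430],(0,0),fx=6,fy=6,interpolation=cv2.INTER_CUBIC)
cv2.imwrite('pics/c6.png',a)
E
python3 sh.py | head -1
```

```text
time: 17.8
tool_pos: [0.5247, -0.1992, 0.2051]
tool_rot: [-0.0, 0.631, 0.776, -0.0]
contact_force: [0.3, -0.4, -4.4]
gripper_width: 0.4
grasp_force: 32.2
time: 18.18
tool_pos: [0.5253, -0.1996, 0.2065]
tool_rot: [0.001, 0.631, 0.776, 0.0]
contact_force: [-0.3, -0.0, 0.3]
gripper_width: 0.425
grasp_force: 0.4
time: 18.68
tool_pos: [0.525, -0.1994, 0.2057]
tool_rot: [0.0, 0.631, 0.776, 0.0]
contact_force: [-0.4, 0.3, 1.1]
gripper_width: 0.583
grasp_force: 0.0
[ 0.525  -0.1994  0.2057] [-0.4955 -0.0812  1.7885  0.      1.4343 -0.7012]
[(85, np.int64(3), 31), (88, np.int64(18), 30), (91, np.int64(27), 28), (94, np.int64(18), 26), (97, np.int64(26), 23), (100, np.int64(15), 24), (103, np.int64(4), 21), (106, np.int64(2), 22), (109, np.int64(11), 23), (112, np.int64(11), 24), (115, np.int64(24), 22), (118, np.int64(18), 22), (121, np.int64(10), 19), (124, np.int64(10), 18), (127, np.int64(7), 17), (130, np.int64(9), 17), (133, np.int64(6), 17), (136, np.int64(7), 17), (139, np.int64(7), 18), (142, np.int64(14), 19), (145, np.int64(8), 18), (148, np.int64(6), 17), (151, np.int64(8), 17), (154, np.int64(10), 18), (157, np.int64(8), 17), (160, np.int64(6), 17), (163, np.int64(8), 16), (166, np.int64(11), 16), (169, np.int64(8), 15), (172, np.int64(10), 15), (175, np.int64(8), 14), (178, np.int64(8), 15), (181, np.int64(9), 13), (184, np.int64(8), 13), (187, np.int64(5), 12), (190, np.int64(5), 14), (193, np.int64(7), 14), (196, np.int64(7), 11), (199, np.int64(9), 11), (202, np.int64(0), 0), (205, np.int64(2), 11), (208, np.int64(7), 17), (211, np.int64(12), 22), (214, np.int64(11), 20), (217, np.int64(12), 18), (220, np.int64(13), 19), (223, np.int64(14), 19), (226, np.int64(19), 17), (229, np.int64(16), 16), (232, np.int64(19), 12), (235, np.int64(14), 10), (238, np.int64(4), 25), (241, np.int64(5), 28), (244, np.int64(5), 27), (247, np.int64(2), 27), (250, np.int64(3), 28), (253, np.int64(3), 28), (256, np.int64(4), 30)]
```

View pics/c6.png

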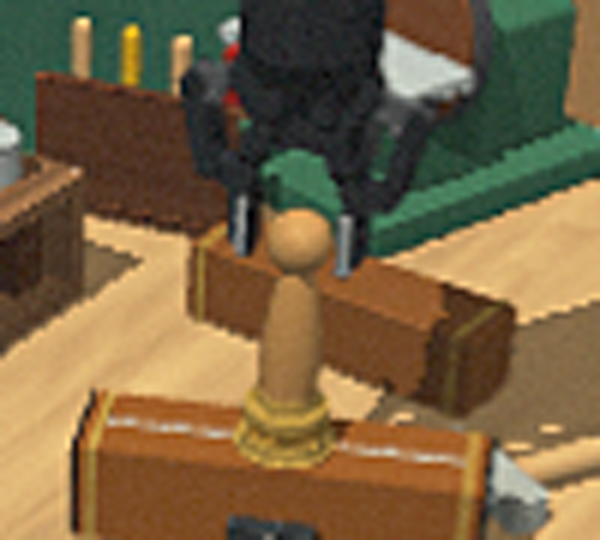

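The handle has settled, with its shoulder about 8 mm above the rim (ball at (300,240)), and the head hasn't moved. I'll regrip 7 mm lower and screw it forward.

```bash
python3 -m jog '[0,0,0.04,0,0,0, 0,0,0.07,0,0,0, 0,0,0.07,0,0,0]'
python3 -m jog '[0,0,0,0,0,0, 0,0,0,0,0,0, 0,0,0,0,0,0, 0,0,0,0,0,0]' 34
python3 -m jog '[0,0,0.003,0,0,0.03, 0,0,0.007,0,0,0.06, 0,0,0.01,0,0,0.09, 0,0,0.014,0,0,0.12, 0,0,0.014,0,0,0.12]'
python3 -m jog '[0,0,0.003,0,0,0.03, 0,0,0.007,0,0,0.06, 0,0,0.01,0,0,0.09, 0,0,0.014,0,0,0.12, 0,0,0.014,0,0,0.12]'
```

```text
time: 19.1
tool_pos: [0.5247, -0.1992, 0.1981]
tool_rot: [-0.001, 0.631, 0.776, -0.0]
contact_force: [0.0, -1.0, -0.5]
gripper_width: 0.588
grasp_force: 0.0
time: 19.6
tool_pos: [0.5249, -0.1994, 0.1988]
tool_rot: [0.0, 0.631, 0.776, -0.0]
contact_force: [-0.7, -0.5, 0.7]
gripper_width: 0.405
grasp_force: 24.7
time: 20.23
tool_pos: [0.525, -0.1994, 0.1974]
tool_rot: [0.0, 0.765, 0.644, 0.0]
contact_force: [-0.9, -0.5, -0.0]
gripper_width: 0.401
grasp_force: 24.7
time: 20.85
tool_pos: [0.5251, -0.1995, 0.1959]
tool_rot: [0.0, 0.872, 0.49, 0.0]
contact_force: [0.4, 0.1, -0.1]
gripper_width: 0.406
grasp_force: 24.7
```

```bash
python3 -m jog '[0,0,0.003,0,0,0.03, 0,0,0.007,0,0,0.06, 0,0,0.01,0,0,0.09, 0,0,0.014,0,0,0.12, 0,0,0.014,0,0,0.12]'
python3 -m jog '[0,0,0.003,0,0,0.03, 0,0,0.007,0,0,0.06, 0,0,0.01,0,0,0.09, 0,0,0.014,0,0,0.12, 0,0,0.014,0,0,0.12]'
python3 -m jog '[0,0,0.003,0,0,0.03, 0,0,0.007,0,0,0.06, 0,0,0.01,0,0,0.09, 0,0,0.014,0,0,0.12, 0,0,0.014,0,0,0.12]'
python3 - <<'E'
from h import *
s=manip.state();print(s['ft_torque'],s['joint_pos'])
E
```

```text
time: 21.48
tool_pos: [0.5253, -0.1997, 0.1947]
tool_rot: [0.0, 0.948, 0.319, 0.0]
contact_force: [0.2, -0.8, -0.3]
gripper_width: 0.404
grasp_force: 24.7
time: 22.1
tool_pos: [0.5251, -0.1997, 0.1932]
tool_rot: [0.0, 0.991, 0.136, 0.0]
contact_force: [0.7, -1.9, 0.3]
gripper_width: 0.404
grasp_force: 24.7
time: 22.72
tool_pos: [0.5249, -0.1997, 0.1918]
tool_rot: [0.0, 0.999, -0.052, 0.0]
contact_force: [0.6, -2.6, 0.0]
gripper_width: 0.405
grasp_force: 24.8
[-0.56180641 -0.0732347   0.06997977] [-4.95684729e-01 -7.05905042e-02  1.80208882e+00 -6.44080019e-04
  1.40975126e+00  1.18012303e+00]
```

```bash
P='from h import *;s=manip.state();print("T",s["ft_torque"])'
python3 -m jog '[0,0,0.004,0,0,0.03, 0,0,0.008,0,0,0.06, 0,0,0.008,0,0,0.06]' | sed -n 2,4p; python3 -c "$P"
python3 -m jog '[0,0,0.003,0,0,0.03, 0,0,0.006,0,0,0.05, 0,0,0.006,0,0,0.05]'| sed -n 2,4p; python3 -c "$P"
python3 -m jog '[0,0,0.002,0,0,0.03, 0,0,0.004,0,0,0.05, 0,0,0.004,0,0,0.05]'| sed -n 2,4p; python3 -c "$P"
python3 - <<'E'
from h import *
grab('side')
E
python3 sh.py | head -1 | cut -c1-420
```

```text
tool_pos: [0.5249, -0.1996, 0.1911]
tool_rot: [0.0, 0.989, -0.146, 0.0]
contact_force: [0.2, -1.9, 0.2]
T [-0.57080955  0.02589463  0.04107306]
tool_pos: [0.5249, -0.1994, 0.1904]
tool_rot: [0.0, 0.975, -0.223, -0.0]
contact_force: [0.1, -2.6, 1.1]
T [-0.48388659  0.13890923 -0.01298932]
tool_pos: [0.5249, -0.1997, 0.1901]
tool_rot: [0.0, 0.954, -0.299, -0.0]
contact_force: [-1.5, -3.0, 1.6]
T [-0.65509239  0.28035937  0.03498199]
[(85, np.int64(4), 31), (88, np.int64(26), 29), (91, np.int64(21), 29), (94, np.int64(15), 26), (97, np.int64(13), 24), (100, np.int64(14), 25), (103, np.int64(6), 25), (106, np.int64(22), 24), (109, np.int64(26), 21), (112, np.int64(7), 19), (115, np.int64(6), 20), (118, np.int64(13), 19), (121, np.int64(5), 18), (124, np.int64(8), 18), (127, np.int64(9), 18), (130, np.int64(10), 18), (133, np.int64(8), 19), (136, n
```

```bash
P='from h import *;s=manip.state();print("T",s["ft_torque"])'
python3 -m jog '[0,0,0.002,0,0,0.02, 0,0,0.003,0,0,0.03, 0,0,0.003,0,0,0.03]' | sed -n 2,4p; python3 -c "$P"
python3 -m jog '[0,0,0,0,0,0.02, 0,0,0,0,0,0.03, 0,0,0,0,0,0.03]'| sed -n 2,4p; python3 -c "$P"
python3 -m jog '[0,0,0,0,0,0.02, 0,0,0,0,0,0.03, 0,0,0,0,0,0.03]'| sed -n 2,4p; python3 -c "$P"
```

```text
tool_pos: [0.5251, -0.1997, 0.1901]
tool_rot: [0.0, 0.939, -0.345, 0.0]
contact_force: [-1.0, -3.6, 2.9]
T [-0.7835212   0.45086628  0.10019628]
tool_pos: [0.5252, -0.1997, 0.1901]
tool_rot: [0.0, 0.921, -0.389, 0.0]
contact_force: [-1.8, -4.7, 4.2]
T [-0.7877358   0.44598922  0.11663483]
tool_pos: [0.5253, -0.1997, 0.19]
tool_rot: [0.0, 0.902, -0.432, 0.001]
contact_force: [-0.5, -5.7, 4.3]
T [-0.8696149   0.16955005  0.27806303]
```

```bash
P='from h import *;s=manip.state();print("T",s["ft_torque"])'
python3 -m jog '[0,0,0,0,0,0.02, 0,0,0,0,0,0.04, 0,0,0,0,0,0.06, 0,0,0,0,0,0.06]'| sed -n 2,4p; python3 -c "$P"
python3 -m jog '[0,0,0,0,0,0, 0,0,0,0,0,0, 0,0,0,0,0,0, 0,0,0,0,0,0]' 64
python3 -m jog '[0,0,-0.3,0,0,0, 0,0,-0.7,0,0,0, 0,0,-1,0,0,0, 0,0,-1,0,0,0]'
python3 -m jog '[0,0,-0.5,0,0,0, -0.5,0,-1,0,0,0, -1,0,-1,0,0,0, -1,0,-1,0,0,0]'
python3 - <<'E'
from h import *
f=grab('side');t=grab('top')
a=cv2.resize(f['img'][110:190,330:410],(0,0),fx=5,fy=5,interpolation=cv2.INTER_CUBIC)
b=cv2.resize(t['img'][170:250,365:445],(0,0),fx=5,fy=5,interpolation=cv2.INTER_CUBIC)
cv2.imwrite('pics/c7.png',np.hstack([a,b]))
E
python3 sh.py | head -1 | cut -c1-420
```

```text
tool_pos: [0.5257, -0.1999, 0.1899]
tool_rot: [-0.0, 0.857, -0.515, 0.001]
contact_force: [0.4, -5.7, 2.9]
T [-0.91995191 -0.18429273  0.07402239]
time: 26.02
tool_pos: [0.5249, -0.199, 0.1893]
tool_rot: [-0.0, 0.857, -0.515, -0.0]
contact_force: [-1.0, 0.4, -0.1]
gripper_width: 0.748
grasp_force: 0.0
time: 26.52
tool_pos: [0.5263, -0.1999, 0.2932]
tool_rot: [-0.0, 0.857, -0.515, 0.003]
contact_force: [0.0, -0.2, -1.5]
gripper_width: 0.75
grasp_force: 0.0
time: 27.02
tool_pos: [0.4773, -0.1089, 0.3902]
tool_rot: [-0.0, 0.858, -0.514, 0.001]
contact_force: [0.6, -1.1, 0.6]
gripper_width: 0.747
grasp_force: 0.0
[(85, np.int64(4), 30), (88, np.int64(18), 30), (91, np.int64(25), 28), (94, np.int64(17), 27), (97, np.int64(15), 25), (100, np.int64(11), 24), (103, np.int64(10), 25), (106, np.int64(22), 22), (109, np.int64(22), 22), (112, np.int64(9), 18), (115, np.int64(9), 18), (118, np.int64(10), 17), (121, np.int64(6), 17), (124, np.int64(10), 16), (127, np.int64(5), 16), (130, np.int64(6), 18), (133, np.int64(9), 17), (136,
```

View pics/c7.png

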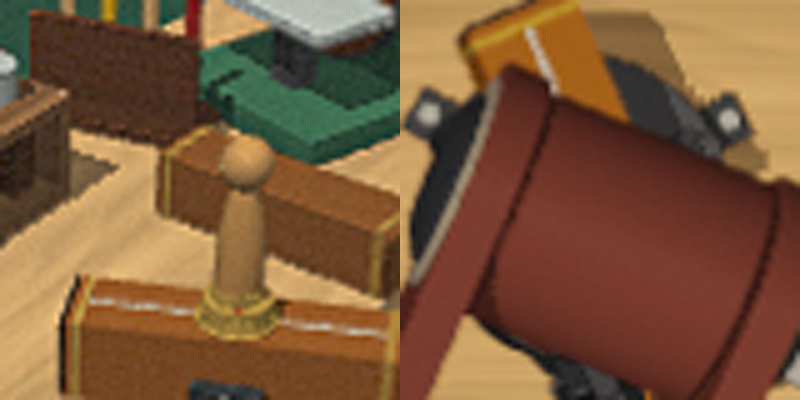

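The shoulder appears to sit on the rim and the head line hasn't moved. To confirm it's tight, I'll regrip with the wrist wound back, apply more clockwise torque, and see whether the red mark moves.

```bash
cat > mark.py <<'E'
from h import *
f=grab('side');s=f['img'][150:185,355:400].astype(int)
sc=s[...,2]-np.maximum(s[...,1],s[...,0])*1.0
hsv=cv2.cvtColor(f['img'],cv2.COLOR_BGR2HSV)[150:185,355:400]
m=(((hsv[...,0]<7)|(hsv[...,0]>173))&(hsv[...,1]>110))
y,x=np.nonzero(m);print('mark px',[(int(a)+355,int(b)+150) for a,b in zip(x,y)])
for yaw in (90,105,120,135,150):
    for z in (.111,.106):
        p=[.5255+.0245*np.cos(np.radians(yaw)),-.1987+.0245*np.sin(np.radians(yaw)),z];print(yaw,z,proj(f,p).round(1),end=' ')
print()
E
python3 mark.py
python3 -m jog '[0.5,0,0,0,0,-0.05, 1,0,0.5,0,0,-0.11, 1,0,1,0,0,-0.17, 1,0,1,0,0,-0.22, 1,0,1,0,0,-0.28, 1,0,1,0,0,-0.33, 1,0,1,0,0,-0.33]'
python3 - <<'E'
from h import *
s=manip.state();print(s['tool_pos'],s['joint_pos'])
E
```

```text
mark px []
90 0.111 [373.2 171.3] 90 0.106 [373.1 172.5] 105 0.111 [375.  171.8] 105 0.106 [374.9 173. ] 120 0.111 [376.9 172. ] 120 0.106 [376.8 173.3] 135 0.111 [378.8 172. ] 135 0.106 [378.7 173.2] 150 0.111 [380.6 171.7] 150 0.106 [380.5 173. ] 
time: 28.05
tool_pos: [0.5247, -0.2002, 0.2877]
tool_rot: [-0.001, 1.0, -0.024, -0.001]
contact_force: [-0.5, -1.0, 0.5]
gripper_width: 0.747
grasp_force: 0.0
[ 0.52465975 -0.20023421  0.28765504] [-4.97041117e-01 -1.23803563e-01  1.69178475e+00 -1.19879017e-04
  1.57668972e+00  1.12267147e+00]
```

```bash
P='from h import *;s=manip.state();print("T",s["ft_torque"],s["contact_force"])'
python3 -m jog '[0.0,0,0.5,0,0,0, 0,0,0.85,0,0,0, 0,0,0.97,0,0,0, 0,0,0.97,0,0,0, 0,0,0.97,0,0,0]'|sed -n 2,3p
python3 -m jog '[0,0,0,0,0,0, 0,0,0,0,0,0, 0,0,0,0,0,0, 0,0,0,0,0,0]' 33; python3 -c "$P"
python3 -m jog '[0,0,0,0,0,0.02, 0,0,0.002,0,0,0.04, 0,0,0.002,0,0,0.04]'|sed -n 2,3p; python3 -c "$P"
python3 -m jog '[0,0,0,0,0,0.02, 0,0,0,0,0,0.04, 0,0,0,0,0,0.04]'|sed -n 2,3p; python3 -c "$P"
python3 -m jog '[0,0,0,0,0,0.02, 0,0,0,0,0,0.04, 0,0,0,0,0,0.04]'|sed -n 2,3p; python3 -c "$P"
```

```text
tool_pos: [0.526, -0.2001, 0.1947]
tool_rot: [0.001, 1.0, -0.023, 0.001]
time: 29.18
tool_pos: [0.5257, -0.2002, 0.1944]
tool_rot: [0.001, 1.0, -0.023, 0.001]
contact_force: [-0.9, -1.7, 6.1]
gripper_width: 0.394
grasp_force: 41.6
T [-0.22591754  0.10539076  0.08841651] [-0.9456431  -1.71025516  6.07910593]
tool_pos: [0.5256, -0.2007, 0.1943]
tool_rot: [0.002, 0.996, -0.085, 0.001]
T [-0.47642639  0.24541364  0.7135259 ] [-1.54978577 -3.96507358  5.94905106]
tool_pos: [0.526, -0.2009, 0.1942]
tool_rot: [0.002, 0.989, -0.148, 0.002]
T [-0.86500949 -0.20531546 -0.45989557] [ 1.7261979  -4.98434008  5.39260276]
tool_pos: [0.5259, -0.2009, 0.1941]
tool_rot: [0.002, 0.978, -0.209, 0.002]
T [-0.86209519 -0.16491914  0.27086454] [ 0.22838527 -5.46937852  5.90853962]
```

Torque reached 0.7 N·m and then slipped, so it was stopped hard. I'll release, back off and check the mark and the other items.

```bash
python3 -m jog '[0,0,0,0,0,0, 0,0,0,0,0,0, 0,0,0,0,0,0, 0,0,0,0,0,0]' 64
python3 -m jog '[0,0,-0.3,0,0,0, 0,0,-0.7,0,0,0, 0,0,-1,0,0,0, 0,0,-1,0,0,0]' | sed -n 2,4p
python3 -m jog '[0,0,-0.5,0,0,0, -0.5,-0.4,-0.7,0,0,0, -1,-0.9,-0.7,0,0,0, -1,-1,-0.7,0,0,0, -1,-1,-0.7,0,0,0]'
python3 -m jog '[-0.4,-0.5,0,0,0,0, -0.8,-1,0,0,0,0, -0.8,-1,0,0,0,0, -0.8,-1,0,0,0,0]'
python3 - <<'E'
from h import *
o=load('side') # from earlier mark.py
f=grab('side');t=grab('top')
c=lambda i:cv2.resize(i[110:190,335:405],(0,0),fx=5,fy=5,interpolation=cv2.INTER_CUBIC)
b=cv2.resize(t['img'][160:260,360:440],(0,0),fx=4,fy=4)
cv2.imwrite('pics/c8.png',np.hstack([c(o['img']),c(f['img'])]))
E
```

```text
time: 30.8
tool_pos: [0.5248, -0.1991, 0.192]
tool_rot: [-0.0, 0.978, -0.21, -0.0]
contact_force: [0.1, -0.7, -0.8]
gripper_width: 0.755
grasp_force: 0.0
tool_pos: [0.5262, -0.2, 0.2959]
tool_rot: [0.001, 0.978, -0.21, 0.003]
contact_force: [0.4, 0.6, 0.4]
time: 31.92
tool_pos: [0.4743, -0.066, 0.3611]
tool_rot: [-0.0, 0.978, -0.208, -0.001]
contact_force: [-0.1, 0.0, 0.5]
gripper_width: 0.748
grasp_force: 0.0
time: 32.42
tool_pos: [0.443, 0.0562, 0.3615]
tool_rot: [0.0, 0.978, -0.21, -0.001]
contact_force: [0.1, -0.1, -0.3]
gripper_width: 0.75
grasp_force: 0.0
```

View pics/c8.png

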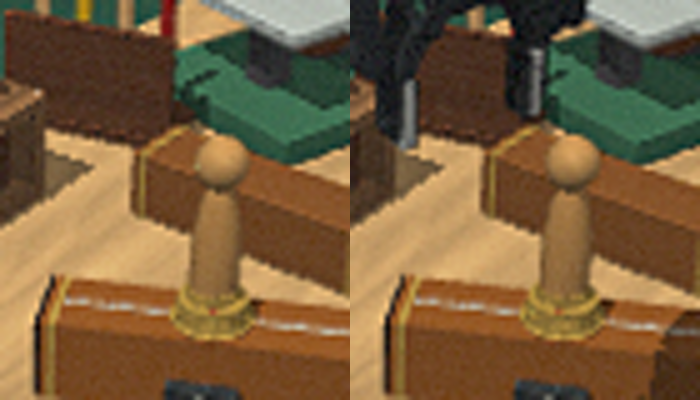

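Before and after, the mark sits at the same place (213,310 against 212,310) and the shoulder is flush on the rim. The head hasn't moved in the side view, and the hand is clear. I'll hand it in.

```bash
python3 -c "
from plant import manip
print(manip.job_done())"
```

```text
the job is handed in; nothing more can be done
None
```

The handle stands screwed home on the ferrule rim: a further turn met about 0.7 N·m and slipped in the fingers without moving the red mark, the head looks unmoved in the pictures, the hand is clear, and I handed the job in at about 32 s (no verdict was returned).

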